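Set a click-stop microscope zoom by feel

ROBOT

A 6-joint arm with a two-finger parallel gripper is mounted at the origin on the work surface. World frame = base frame: x ahead of the robot, y to its left, z up, the work surface at z = 0. Lengths are in m, angles in rad, forces in N, time in s.
With the tool pointing down it reaches from about 0.375 to 0.9 m from the base axis. Payload 3.1 kg.
Tool frame: the origin (TCP) lies between the finger pads; the fingertips stand manip.finger_overhang ahead of it and the grasp point (between the pads) lies 5 mm behind it (manip.finger_overhang is the distance from the TCP to the fingertips, in m); z points along the fingers, y is the line along which they close (so a half turn about z gives the same grasp; the last joint's range is limited). The gripper opens to 85 mm and grips with 20 to 120 N. Pads are 22 mm wide; open, the fingers measure 114 mm over their backs; the gripper's body (76 mm by 85 mm) begins 54 mm behind the grasp point. The pads swing forward as they close: fully open they stand 13 mm farther back than shut.
Start: joints at [-1.423, 0.527, 1.433, -0, 1.181, -0.178], TCP at [0.2, -0.592, 0.245] pointing down, gripper open.
Joint ranges: [-3.08, 3.08], [-0.75, 2.2], [0.22, 2.44], [-1.43, 4.57], [0, 2.65], [-2.85, 2.85]. Speed limits (rad/s): [2.79, 2.79, 3.14, 3.14, 3.14, 3.14].

INTERFACE

Orientations are given as a unit quaternion [x, y, z, w].
In Python, from station import manip gives the robot as it stands.
- The arm moves only by the tool drive_tool, never from a script. Its argument "plan" is a list of rows, each a list of 7 numbers: the shift along the tool's x, y, z in m, then the turn, a rotation vector about the tool's x, y, z in degrees, then the opening, from -1 (shut) to 1 (fully open). In form: [[x, y, z, wx, wy, wz, gripper], ...]. A call has 1 to 10 rows; each row shifts and turns the commanded pose from where the row before left it, along the tool's axes as they then stand; what a row does not reach is not made up. A row lasts 1/10 s, in which the tool goes at most 50 mm and 8.59 degrees, less where a joint would pass 70% of its speed; a pose out of reach is approached as far as the arm can. A call is refused whole if a number of a shift passes 0.05 or a number of a turn 8.59, either way. A call with a gripper value outside its range is refused whole. The fingers move at their own pace and stop on an object; "newtons" is the grip in N (left out, the last holds). Time passes only in rows, so rows that do not move let the fingers close. It gives the time, the measured TCP pose, the force, the opening and the grip force at its end, in the units of the state.
- manip.sense(): the state, without advancing time (a new reading comes with each control period).
- manip.snapshot(name): name is "side" or "top"; returns a dict with "image" (420x560x3 uint8, red, green, blue), "z_map" (420x560 float32, m along the optical axis (not along the pixel's ray), 0 where there is no reading), "fov_y" (degrees; the focal length in pixels is half the picture's height over the tangent of half this angle, whatever the lens; pixels are square), "cx", "cy" (the principal point, pixels), "k1" (the pictures are not rectified: a ray, as slopes to the right and down, at radius r is drawn at 1 + k1 r^2 times it, then the intrinsics apply), "extrinsics" (4x4, takes a point from camera to world coordinates). Camera axes: x right, y up, looking along -z (the intrinsics and any distortion apply to the point x, -y, -z); pixel columns grow to the right and rows downward; lengths in m; the calibration is good to about 2 mm. A picture is of the moment at which its call begins.
- manip.sign_off(): hands the job in; it is judged then, once.
The state is a dict: "t": time; "q": joint angles; "qd": joint speeds; "tau": joint torques, N m; "tcp_pos": TCP position; "tool_rot": TCP orientation; "force": force on the tool from outside, world axes, zero at the start; "ft_torque": the same for the moment, N m; "finger_gap": opening from 0.0 (shut) to 1.0 (fully open); "gripper_force": force on a finger pad.
Only numpy, scipy, OpenCV 4.12 (cv2) and the standard library are available. Lean on these libraries where they do the work, as an engineer would, in place of code of your own. Each camera call takes 0.05 s, during which the arm holds its last target. There are 200 camera calls.

TASK

Set the zoom of the stereo microscope to its fourth click stop. The scale on the black dial on top of the head has worn off, so turn the dial anticlockwise back to its low stop without forcing it against the stop, then turn it clockwise exactly four clicks, counting them by feel, and let go of it sitting in the fourth click. Leave the specimen dish on the stage, the slide box, the jar and the forceps where they are.

Things in the scene. Friction and masses are not known exactly. Their poses are not given: they have to be found in the camera images.
- microscope: white stereo microscope, fixed and heavy: base plate 270 x 200 x 28 mm, pillar behind, head 88 x 104 mm up to 242 mm, two eyepieces inclined towards -x, their tops at 290 mm; above the collar they stay 75 mm or more from the dial's axis. Origin: underside of the base, straight below the dial's axis; x points away from the user towards the pillar, z up
- dial_grip (a point): centre of the top face of the black fluted zoom dial, on its vertical axis, 282 mm above the table; x, y as the microscope's, it does not turn with the dial. The part to grip is a cylinder 41 mm in diameter, reaching 24 mm down from here; below it a skirt 54 mm wide and a collar 74 mm wide, whose top is 30 mm below this point, so fingertips may go 20 mm down
- low_stop: red rubber-sleeved stop pin, 7 mm across and 5.5 mm tall, standing on the collar 31.5 mm from the dial's axis on its +x side, origin at its foot. A small lug on the dial's skirt meets it at the low end, where the dial sits in click zero with the lug resting lightly on the pin (about 2 N). The sleeve gives 2 mm under 10 N; over 10 N (0.4 N m or more at the dial) is forcing it
- click_ball: sprung steel ball inside the collar, out of sight, which drops into the notches between the teeth of the dial's index wheel and makes the clicks. The click stops are unevenly spaced, 0.35 to 0.65 rad apart; turning the dial out of one takes 0.13 to 0.22 N m, falling to nothing on the tooth's top, then the dial pulls forward with 0.1 to 0.2 N m into the next. Does not turn with the dial
- fourth_tooth: a tooth of the index wheel under the dial, out of sight: the fourth that the ball passes on the way up from the low stop. Origin on the dial's axis, 252 mm above the table; turns with the dial, clockwise from above being more zoom, about 3 rad in all; where round the axis the tooth lies is not known. The dial starts in click one, two or three
- fifth_tooth: the next tooth of the index wheel; between it and the fourth lies the fourth click stop. Origin as for the fourth tooth
- dish: small glass dish with a dark specimen in it, 60 mm across and 12 mm high, loose on the stage disc under the objective; origin in the middle of its underside
- slide_box: white open box of glass slides, 85 x 120 x 34 mm, loose on the bench beside the microscope; origin in the middle of its underside
- jar: amber glass specimen jar with a white cap, 48 mm across and 70 mm high, loose on the bench beside the microscope; origin in the middle of its underside
- forceps: steel forceps, 120 mm long and 9 mm high, lying loose on the bench in front of the microscope's base; origin near their middle, x along them

How it is judged:
By the outcome, as a careful person would: the job done as asked, in the order asked, and still so for the second after the job is handed in, with the robot touching nothing.
It also fails if it takes over 67 s, if anything falls off the work surface, if the arm or the gripper's body presses on something with over 40 N, if the wrist force passes 120 N, or if a joint passes its speed limit or range.

## Working session

There is one attempt and no reset: what is moved stays moved. The work goes in short steps, Python scripts to look and compute and a tool call to move; the robot and the scene stay as the last step left them, time stands still between calls to the robot, and variables do not carry over. Pictures are saved under pics/ and viewed, at most 10 in all, crops included, and the job is handed in when it is done.

Besides the shell and the picture viewer there is one more tool, called after ">>>" in YAML: its name, and indented under it one key for each argument. drive_tool: Moves the arm, as the interface text tells. Its arguments: {"type":"object","properties":{"plan":{"type":"array"},"newtons":{"type":"number"}},"required":["plan"]}

```bash
ls; mkdir -p pics; cat > h.py <<'E'
import numpy as np,cv2
from station import manip
def snap(n):
    s=manip.snapshot(n); np.savez(f'{n}.npz',**s); return s
def rays(s,uv):
    uv=np.atleast_2d(np.array(uv,float)); f=s['image'].shape[0]/2/np.tan(np.radians(s['fov_y'])/2)
    K=np.array([[f,0,s['cx']],[0,f,s['cy']],[0,0,1]],float)
    p=cv2.undistortPoints(uv[:,None],K,np.array([float(s['k1']),0,0,0]))[:,0]
    d=np.c_[p[:,0],-p[:,1],-np.ones(len(p))]
    E=s['extrinsics']; return E[:3,3],d@E[:3,:3].T
def onplane(s,uv,z):
    o,d=rays(s,uv); return o+d*((z-o[2])/d[:,2])[:,None]
def depthpt(s,uv):
    uv=np.atleast_2d(uv); o,d=rays(s,uv); return o+d*np.array([s['z_map'][int(v),int(u)] for u,v in uv])[:,None]
E
python3 - <<'E'
from h import *
for n in('side','top'):
    s=snap(n); cv2.imwrite(f'pics/{n}0.png',s['image'][:,:,::-1]); print(n,s['fov_y'],s['cx'],s['cy'],s['k1'],s['extrinsics'].round(3).tolist())
print(manip.sense(),manip.finger_overhang)
E
```

```text
pics
side 43.54911750781758 281.8560934549405 212.47270470893815 0.050113141569296096 [[-0.94, 0.252, -0.231, 0.331], [-0.342, -0.707, 0.619, 0.837], [-0.008, 0.661, 0.751, 1.118], [0.0, 0.0, 0.0, 1.0]]
top 49.20801564452263 282.20647137699456 208.8391418926549 -0.010423265891370175 [[0.018, 0.991, -0.134, 0.444], [-1.0, 0.016, -0.017, 0.059], [-0.014, 0.134, 0.991, 1.239], [0.0, 0.0, 0.0, 1.0]]
{'t': 0.1, 'q': array([-1.42353561e+00,  5.28393275e-01,  1.43372627e+00,  1.36566317e-05,
        1.18144956e+00, -1.78487819e-01]), 'qd': array([ 0.00060091, -0.0023124 , -0.00134176, -0.00023234, -0.00078863,
        0.00156485]), 'tau': array([ 2.24289681e-05, -4.43305564e+01, -1.78586680e+01, -1.75309469e-04,
        3.89812281e-03,  1.74514423e-05]), 'tcp_pos': array([ 0.19995978, -0.59151193,  0.24443437]), 'tool_rot': array([ 9.86765222e-01,  1.62152457e-01,  2.17430384e-05, -9.88008013e-04]), 'force': array([-0.21628431, -0.06911227, -0.13869117]), 'ft_torque': array([ 0.02386173,  0.03100965, -0.00863221]), 'gripper_force': 0.0, 'finger_gap': 0.9990164848335186} 0.014
```

View pics/side0.png

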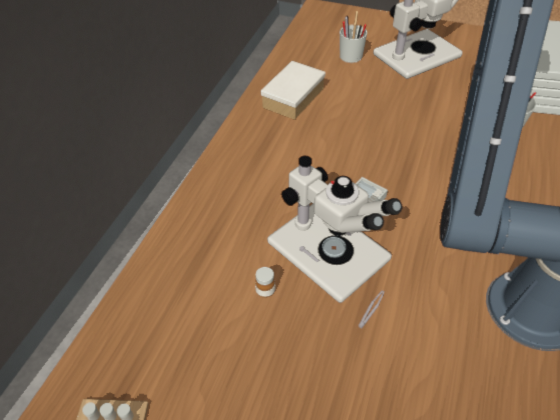

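View pics/top0.png

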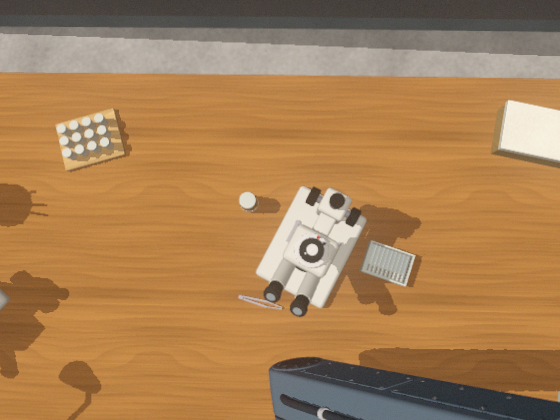

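The side view shows the black dial at about (343,185), the slide box behind the head and the jar at (265,281). In the top view the dial is at about (312,250), with the red pin near (318,238), eyepieces at (272,292) and (299,306), jar at (248,201), slide box at (388,263) and forceps at (260,301). Next I'll measure and crop the dial.

```bash
python3 - <<'E'
from h import *
S={n:dict(np.load(n+'.npz')) for n in('side','top')}
out=[]
for n,(u,v) in dict(side=(343,190),top=(314,248)).items():
    im=S[n]['image'][v-40:v+40,u-50:u+50,::-1]; out.append(cv2.resize(im,None,fx=6 if 0 else 4,fy=4,interpolation=cv2.INTER_NEAREST))
cv2.imwrite('pics/crop.png',np.hstack(out))
# white cap inside black dial
P={}
for n,(u,v) in dict(side=(343,183),top=(312,250)).items():
    g=S[n]['image'].min(2); m=(g>140).astype('uint8')
    k,l,st,c=cv2.connectedComponentsWithStats(m); 
    i=l[v,u]; print(n,'white',i,st[i],c[i])
    b=(S[n]['image'].max(2)<70).astype('uint8'); k,l,st,c=cv2.connectedComponentsWithStats(b)
    for j in range(1,k):
        if abs(c[j]-[u,v]).max()<25 and st[j][4]>15: print(' black',st[j],c[j], depthpt(S[n],[c[j]]).round(4))
    P[n]=(u,v); print(depthpt(S[n],[(u,v)]).round(4))
t=S['top']; im=t['image'].astype(int)
r=(im[:,:,0]>150)&(im[:,:,1]<90)&(im[:,:,2]<90); ys,xs=np.nonzero(r[225:275,290:340]); print(xs+290,ys+225)
E
```

```text
side white 19 [338 178  11   7  65] [342.96923077 180.92307692]
 black [317 167  11  15  75] [323.09333333 173.89333333] [[ 0.562  -0.0779  0.1958]]
 black [332 176  22  22 274] [342.05839416 189.23722628] [[0.4876 0.0368 0.279 ]]
[[0.4902 0.0207 0.2822]]
top white 22 [304 244  14  12 122] [311.3442623  249.45081967]
[[0.4887 0.0111 0.2799]]
[317 318] [237 237]
```

View pics/crop.png

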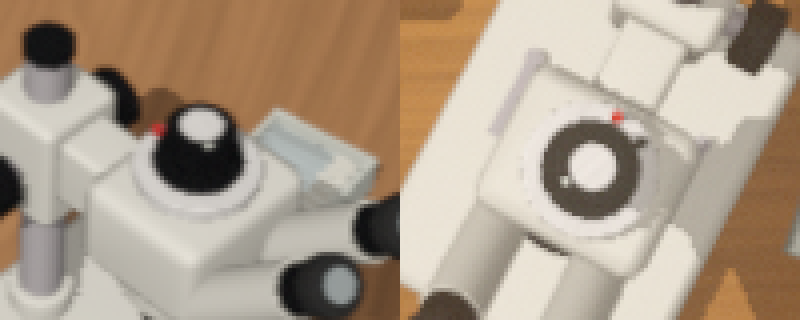

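```bash
cat >> h.py <<'E'
def tri(sa,ua,sb,ub):
    oa,da=rays(sa,ua);ob,db=rays(sb,ub)
    A=np.c_[da[0],-db[0]];x=np.linalg.lstsq(A,ob-oa,rcond=None)[0]
    p,q=oa+da[0]*x[0],ob+db[0]*x[1]; return (p+q)/2,np.linalg.norm(p-q)
E
python3 - <<'E'
from h import *
S={n:dict(np.load(n+'.npz')) for n in('side','top')}
s,t=S['side'],S['top']
print('cap',tri(s,(342.97,180.92),t,(311.34,249.45)))
print('onplane',onplane(s,(342.97,180.92),.282),onplane(t,(311.34,249.45),.282))
# dark dial outline in the top view
b=(t['image'].max(2)<100).astype('uint8'); k,l,st,c=cv2.connectedComponentsWithStats(b)
for j in range(1,k):
    if abs(c[j]-[311,250]).max()<12 and st[j][4]>30:
        cn=max(cv2.findContours((l==j).astype('uint8'),0,1)[0],key=len); print(st[j],c[j],cv2.minEnclosingCircle(cn)); e=cv2.fitEllipse(cn);print(e)
        print(onplane(t,e[0],.275))
pin=onplane(t,(617-400+2,118+2) and ((217.5)/4+264,118/4+208),.255);print('pin',pin)
print('lug',onplane(t,((640-400)/4+264,143/4+208),.255))
print('post top',depthpt(t,[(337,201)]),depthpt(s,[(305,161)]))
E
```

```text
cap (array([0.49108014, 0.01267902, 0.28062039]), np.float64(0.0025955122967612643))
onplane [[0.49210569 0.01418569 0.282     ]] [[0.48973109 0.01254911 0.282     ]]
[300 239  25  23 300] [311.36 250.09] ((312.1571350097656, 248.8428497314453), 13.2058687210083)
((311.4338684082031, 249.8434600830078), (22.348636627197266, 23.822744369506836), 63.822513580322266)
[[0.48924352 0.01200703 0.275     ]]
pin [[ 0.51683931 -0.00358117  0.255     ]]
lug [[ 0.50365255 -0.01571736  0.255     ]]
post top [[ 0.59500594 -0.04216538  0.26592479]] [[ 0.5973541  -0.03554564  0.26596926]]
```

>>> drive_tool:
  plan:
    - [0, 0, -0.05, 0, 0, -8.59, 1]
    - [0, 0, -0.05, 0, 0, -8.59, 1]
    - [0, 0, -0.05, 0, 0, -8.59, 1]
    - [0, 0, -0.02, 0, 0, -8.59, 1]
    - [0, 0, 0, 0, 0, -8.59, 1]
    - [0, 0, 0, 0, 0, -8.59, 1]
    - [0, 0, 0, 0, 0, -8.59, 1]
    - [0, 0, 0, 0, 0, -8.59, 1]
    - [0, 0, 0, 0, 0, -8.59, 1]
    - [0, 0, 0, 0, 0, -8.59, 1]
  newtons: 40

```text
t: 1.1
tcp_pos: [0.2, -0.5917, 0.4146]
tool_rot: [0.609, 0.793, 0.001, -0.001]
force: [0.4, 0.0, -0.1]
finger_gap: 0.999
gripper_force: 0.0
```

>>> drive_tool:
  plan:
    - [0.034, 0.029, 0, 0, 0, 0, 1]
    - [0.034, 0.029, 0, 0, 0, 0, 1]
    - [0.034, 0.029, 0, 0, 0, 0, 1]
    - [0.034, 0.029, 0, 0, 0, 0, 1]
    - [0.034, 0.029, 0, 0, 0, 0, 1]
    - [0.034, 0.029, 0, 0, 0, 0, 1]
    - [0.034, 0.029, 0, 0, 0, 0, 1]
    - [0.034, 0.029, 0, 0, 0, 0, 1]
    - [0.034, 0.029, 0, 0, 0, 0, 1]
    - [0.034, 0.029, 0, 0, 0, 0, 1]

```text
t: 2.1
tcp_pos: [0.3954, -0.1882, 0.4151]
tool_rot: [0.612, 0.791, 0.0, -0.0]
force: [0.7, -0.8, -0.0]
finger_gap: 1.002
gripper_force: 0.0
```

>>> drive_tool:
  plan:
    - [0.034, 0.029, 0, 0, 0, 0, 1]
    - [0.034, 0.029, 0, 0, 0, 0, 1]
    - [0.034, 0.029, 0, 0, 0, 0, 1]
    - [0.034, 0.029, 0, 0, 0, 0, 1]
    - [0.032, 0.03, 0, 0, 0, 0, 1]
    - [0, 0, 0, 0, 0, 0, 1]
    - [0, 0, 0, 0, 0, 0, 1]

```text
t: 2.8
tcp_pos: [0.494, 0.01, 0.4147]
tool_rot: [0.611, 0.792, -0.001, -0.001]
force: [0.1, 0.4, -0.4]
finger_gap: 1.001
gripper_force: 0.0
```

>>> drive_tool:
  plan:
    - [0.0033, -0.0027, 0.03, 0, 0, 0, 1]
    - [0, 0, 0.03, 0, 0, 0, 1]
    - [0, 0, 0.02, 0, 0, 0, 1]
    - [0, 0, 0.015, 0, 0, 0, 1]
    - [0, 0, 0.01, 0, 0, 0, 1]
    - [0, 0, 0, 0, 0, 0, 1]

```text
t: 3.4
tcp_pos: [0.4897, 0.0107, 0.3091]
tool_rot: [0.613, 0.79, -0.001, -0.001]
force: [-0.1, -0.1, 0.4]
finger_gap: 1.001
gripper_force: 0.0
```

```bash
python3 - <<'E'
from h import *
o=[]
for n,(u,v) in dict(side=(343,180),top=(312,250)).items():
    s=snap(n); o.append(cv2.resize(s['image'][v-50:v+50,u-60:u+60,::-1],None,fx=3,fy=3,interpolation=cv2.INTER_NEAREST))
cv2.imwrite('pics/c2.png',np.hstack(o)); s=manip.sense(); print(s['q'],s['tcp_pos'],s['force'],s['ft_torque'])
E
```

```text
[-2.05623957e-01  2.65617306e-01  1.67534570e+00 -1.87040547e-04
  1.19987901e+00 -4.58533533e-01] [0.49103053 0.01092319 0.310802  ] [ 0.2761774  -0.03430288  0.09621494] [0.00965826 0.00091694 0.05802259]
```

View pics/c2.png

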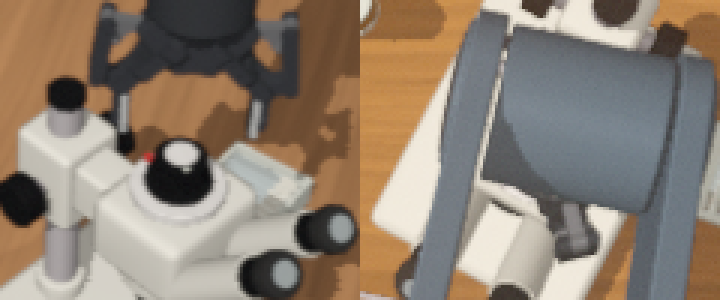

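The side crop shows the open fingers straddling the dial (dial at (182,155), finger tips at (122,145) and (255,130)). The top view is hidden by the wrist. I'll descend and grip.

>>> drive_tool:
  plan:
    - [0.0015, 0, 0.01, 0, 0, 0, 1]
    - [0, 0, 0.01, 0, 0, 0, 1]
    - [0, 0, 0.01, 0, 0, 0, 1]
    - [0, 0, 0, 0, 0, 0, 1]

```text
t: 3.9
tcp_pos: [0.4893, 0.0135, 0.2786]
tool_rot: [0.612, 0.791, -0.001, -0.002]
force: [-0.2, 0.5, 0.0]
finger_gap: 0.999
gripper_force: 0.0
```

>>> drive_tool:
  plan:
    - [0, 0, 0, 0, 0, 0, 0]
    - [0, 0, 0, 0, 0, 0, -0.2]
    - [0, 0, 0, 0, 0, 0, -1]
    - [0, 0, 0, 0, 0, 0, -1]
    - [0, 0, 0, 0, 0, 0, -1]
    - [0, 0, 0, 0, 0, 0, -1]
  newtons: 40

```text
t: 4.5
tcp_pos: [0.4911, 0.0132, 0.281]
tool_rot: [0.612, 0.791, 0.001, 0.001]
force: [-0.6, 1.4, 4.7]
finger_gap: 0.461
gripper_force: 40.4
```

```bash
cat > st.py <<'E'
from station import manip
import numpy as np
s=manip.sense(); r=s['tool_rot']
print('t%.1f'%s['t'],'p',s['tcp_pos'].round(4),'psi%.2f'%np.degrees(2*np.arctan2(r[1],r[0])),'j6 %.3f'%s['q'][5],'F',s['force'].round(1),'M',s['ft_torque'].round(3),'tau6 %.3f'%s['tau'][5],'gap%.3f g%.1f'%(s['finger_gap'],s['gripper_force']))
E
python3 st.py
```

```text
t4.5 p [0.4911 0.0132 0.281 ] psi104.57 j6 -0.456 F [-0.6  1.4  4.7] M [ 0.147 -0.051  0.041] tau6 0.001 gap0.461 g40.4
```

>>> drive_tool:
  plan:
    - [0, 0, 0, 0, 0, -2, -1]
    - [0, 0, 0, 0, 0, -2, -1]
    - [0, 0, 0, 0, 0, 0, -1]

```text
t: 4.8
tcp_pos: [0.491, 0.0132, 0.281]
tool_rot: [0.584, 0.812, 0.001, 0.001]
force: [-0.5, 0.6, 5.6]
finger_gap: 0.461
gripper_force: 40.6
```

```bash
python3 st.py
```

```text
t4.8 p [0.491  0.0132 0.281 ] psi108.55 j6 -0.525 F [-0.5  0.6  5.6] M [ 0.178 -0.042 -0.145] tau6 -0.221 gap0.461 g40.6
```

>>> drive_tool:
  plan:
    - [0, 0, 0, 0, 0, -2, -1]
    - [0, 0, 0, 0, 0, -2, -1]
    - [0, 0, 0, 0, 0, 0, -1]

```text
t: 5.1
tcp_pos: [0.491, 0.0132, 0.281]
tool_rot: [0.555, 0.832, 0.0, 0.001]
force: [0.1, 0.5, 5.8]
finger_gap: 0.46
gripper_force: 40.7
```

```bash
python3 st.py
```

```text
t5.1 p [0.491  0.0132 0.281 ] psi112.56 j6 -0.595 F [0.1 0.5 5.8] M [ 0.164 -0.006 -0.06 ] tau6 -0.143 gap0.460 g40.7
```

>>> drive_tool:
  plan:
    - [0, 0, 0, 0, 0, -2, -1]
    - [0, 0, 0, 0, 0, -1, -1]
    - [0, 0, 0, 0, 0, 0, -1]

```text
t: 5.4
tcp_pos: [0.4909, 0.0132, 0.281]
tool_rot: [0.533, 0.846, 0.0, 0.001]
force: [0.9, 0.6, 5.1]
finger_gap: 0.46
gripper_force: 40.7
```

```bash
python3 st.py
```

```text
t5.4 p [0.4909 0.0132 0.281 ] psi115.55 j6 -0.647 F [0.9 0.6 5.1] M [ 0.161 -0.005 -0.025] tau6 -0.064 gap0.460 g40.7
```

>>> drive_tool:
  plan:
    - [0, 0, 0, 0, 0, -2, -1]
    - [0, 0, 0, 0, 0, -1, -1]
    - [0, 0, 0, 0, 0, 0, -1]

```text
t: 5.7
tcp_pos: [0.4909, 0.0132, 0.281]
tool_rot: [0.511, 0.86, 0.0, 0.001]
force: [-0.4, 0.3, 6.1]
finger_gap: 0.456
gripper_force: 40.7
```

```bash
python3 st.py
```

```text
t5.7 p [0.4909 0.0132 0.281 ] psi118.56 j6 -0.700 F [-0.4  0.3  6.1] M [0.118 0.021 0.01 ] tau6 -0.023 gap0.456 g40.7
```

>>> drive_tool:
  plan:
    - [0, 0, 0, 0, 0, -2, -1]
    - [0, 0, 0, 0, 0, 0, -1]

```text
t: 5.9
tcp_pos: [0.4908, 0.0131, 0.281]
tool_rot: [0.496, 0.869, 0.0, 0.001]
force: [-1.7, 0.4, 5.7]
finger_gap: 0.463
gripper_force: 40.7
```

```bash
python3 st.py
```

```text
t5.9 p [0.4908 0.0131 0.281 ] psi120.59 j6 -0.735 F [-1.7  0.4  5.7] M [0.126 0.055 0.041] tau6 -0.027 gap0.463 g40.7
```

>>> drive_tool:
  plan:
    - [0, 0, 0, 0, 0, -2, -1]
    - [0, 0, 0, 0, 0, 0, -1]

```text
t: 6.1
tcp_pos: [0.4908, 0.0131, 0.281]
tool_rot: [0.48, 0.877, 0.0, 0.001]
force: [0.2, 0.2, 5.7]
finger_gap: 0.457
gripper_force: 40.7
```

```bash
python3 st.py
```

```text
t6.1 p [0.4908 0.0131 0.281 ] psi122.60 j6 -0.770 F [0.2 0.2 5.7] M [0.149 0.085 0.104] tau6 0.002 gap0.457 g40.7
```

>>> drive_tool:
  plan:
    - [0, 0, 0, 0, 0, -2, -1]
    - [0, 0, 0, 0, 0, 0, -1]

```text
t: 6.3
tcp_pos: [0.4908, 0.0131, 0.281]
tool_rot: [0.465, 0.885, 0.0, 0.001]
force: [-0.4, 0.3, 5.4]
finger_gap: 0.457
gripper_force: 40.7
```

```bash
python3 st.py
```

```text
t6.3 p [0.4908 0.0131 0.281 ] psi124.60 j6 -0.805 F [-0.4  0.3  5.4] M [0.064 0.038 0.141] tau6 0.030 gap0.457 g40.7
```

>>> drive_tool:
  plan:
    - [0, 0, 0, 0, 0, -1.5, -1]
    - [0, 0, 0, 0, 0, 0, -1]

```text
t: 6.5
tcp_pos: [0.4908, 0.0131, 0.281]
tool_rot: [0.453, 0.891, 0.0, 0.001]
force: [-1.2, 1.3, 5.7]
finger_gap: 0.457
gripper_force: 40.7
```

```bash
python3 st.py
```

```text
t6.5 p [0.4908 0.0131 0.281 ] psi126.10 j6 -0.831 F [-1.2  1.3  5.7] M [0.096 0.036 0.159] tau6 0.069 gap0.457 g40.7
```

>>> drive_tool:
  plan:
    - [0, 0, 0, 0, 0, -1.5, -1]
    - [0, 0, 0, 0, 0, 0, -1]

```text
t: 6.7
tcp_pos: [0.4907, 0.0131, 0.281]
tool_rot: [0.442, 0.897, 0.0, 0.001]
force: [-0.1, -0.5, 6.9]
finger_gap: 0.46
gripper_force: 40.7
```

```bash
python3 st.py
```

```text
t6.7 p [0.4907 0.0131 0.281 ] psi127.60 j6 -0.857 F [-0.1 -0.5  6.9] M [0.069 0.057 0.198] tau6 0.063 gap0.460 g40.7
```

>>> drive_tool:
  plan:
    - [0, 0, 0, 0, 0, -1, -1]
    - [0, 0, 0, 0, 0, 0, -1]

```text
t: 6.9
tcp_pos: [0.4907, 0.0131, 0.281]
tool_rot: [0.434, 0.901, 0.0, 0.001]
force: [-1.3, 1.0, 6.0]
finger_gap: 0.458
gripper_force: 40.7
```

```bash
python3 st.py
```

```text
t6.9 p [0.4907 0.0131 0.281 ] psi128.56 j6 -0.874 F [-1.3  1.   6. ] M [ 0.048  0.096 -0.035] tau6 -0.062 gap0.458 g40.7
```

>>> drive_tool:
  plan:
    - [0, 0, 0, 0, 0, -1, -1]
    - [0, 0, 0, 0, 0, 0, -1]

```text
t: 7.1
tcp_pos: [0.4907, 0.013, 0.281]
tool_rot: [0.426, 0.905, 0.0, 0.001]
force: [-0.7, 0.5, 6.9]
finger_gap: 0.462
gripper_force: 40.7
```

```bash
python3 st.py
```

```text
t7.1 p [0.4907 0.013  0.281 ] psi129.51 j6 -0.891 F [-0.7  0.5  6.9] M [ 0.051  0.032 -0.191] tau6 -0.233 gap0.462 g40.7
```

>>> drive_tool:
  plan:
    - [0, 0, 0, 0, 0, 1.2, -1]
    - [0, 0, 0, 0, 0, 0, -1]

```text
t: 7.3
tcp_pos: [0.4907, 0.0131, 0.281]
tool_rot: [0.436, 0.9, 0.0, 0.001]
force: [-1.1, 0.4, 5.7]
finger_gap: 0.459
gripper_force: 40.7
```

```bash
python3 st.py
```

```text
t7.3 p [0.4907 0.0131 0.281 ] psi128.33 j6 -0.870 F [-1.1  0.4  5.7] M [0.035 0.091 0.069] tau6 0.059 gap0.459 g40.7
```

>>> drive_tool:
  plan:
    - [0, 0, 0, 0, 0, 0, 0.4]
    - [0, 0, 0, 0, 0, 0, 0.4]
    - [0, 0, 0, 0, 0, 0, 0.4]
    - [0, 0, -0.02, 0, 0, 0, 0.4]
    - [0, 0, -0.045, 0, 0, 0, 0.4]

```text
t: 7.8
tcp_pos: [0.4879, 0.0135, 0.3423]
tool_rot: [0.436, 0.9, -0.001, -0.005]
force: [0.3, -0.1, -0.1]
finger_gap: 0.701
gripper_force: 0.0
```

```bash
python3 st.py
```

```text
t7.8 p [0.4879 0.0135 0.3423] psi128.35 j6 -0.871 F [ 0.3 -0.1 -0.1] M [-0.009 -0.027  0.022] tau6 0.000 gap0.701 g0.0
```

>>> drive_tool:
  plan:
    - [-0.033, -0.026, 0, 0, 0, 0, 0.4]
    - [-0.033, -0.026, 0, 0, 0, 0, 0.4]
    - [-0.033, -0.026, 0, 0, 0, 0, 0.4]
    - [-0.033, -0.026, 0, 0, 0, 0, 0.4]
    - [0, 0, 0, 0, 0, 0, 0.4]

```text
t: 8.3
tcp_pos: [0.4912, -0.1598, 0.345]
tool_rot: [0.438, 0.899, -0.001, 0.001]
force: [-0.0, -0.9, 0.3]
finger_gap: 0.696
gripper_force: 0.0
```

```bash
python3 - <<'E'
from h import *
o=[]
for n,(u,v) in dict(side=(343,190),top=(314,248)).items():
    s=snap(n); o.append(cv2.resize(s['image'][v-40:v+40,u-50:u+50,::-1],None,fx=4,fy=4,interpolation=cv2.INTER_NEAREST))
cv2.imwrite('pics/c3.png',np.hstack(o))
E
python3 st.py
```

```text
t8.4 p [ 0.4905 -0.1556  0.3447] psi128.22 j6 -1.192 F [-1.   0.6 -0. ] M [-0.042 -0.092 -0.009] tau6 -0.014 gap0.701 g0.0
```

View pics/c3.png

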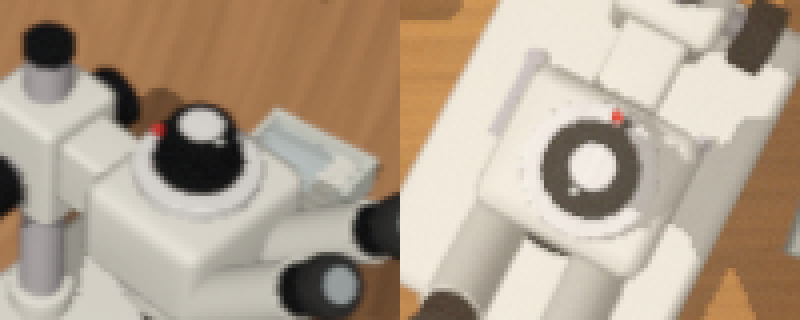

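The lug (625,127) now rests against the red pin (617,118), so the dial is in click zero at the low stop. I'll regrip.

>>> drive_tool:
  plan:
    - [0.033, 0.026, 0, 0, 0, 0, 0.4]
    - [0.033, 0.026, 0, 0, 0, 0, 0.4]
    - [0.033, 0.026, 0, 0, 0, 0, 0.4]
    - [0.033, 0.026, 0, 0, 0, 0, 0.4]
    - [0, 0, 0, 0, 0, 0, 0.4]
    - [0, 0, 0, 0, 0, 0, 0.4]
    - [0, 0, 0.025, 0, 0, 0, 0.4]
    - [0, 0, 0.02, 0, 0, 0, 0.4]
    - [0, 0, 0.02, 0, 0, 0, 0.4]
    - [0, 0, 0, 0, 0, 0, 0.4]

```text
t: 9.4
tcp_pos: [0.4886, 0.0126, 0.2779]
tool_rot: [0.436, 0.9, -0.001, -0.003]
force: [-0.8, -0.5, 0.9]
finger_gap: 0.701
gripper_force: 0.0
```

>>> drive_tool:
  plan:
    - [0, 0, 0, 0, 0, 0, 0.1]
    - [0, 0, 0, 0, 0, 0, -1]
    - [0, 0, 0, 0, 0, 0, -1]
    - [0, 0, 0, 0, 0, 0, -1]
    - [0, 0, 0, 0, 0, 0, -1]
  newtons: 40

```text
t: 9.9
tcp_pos: [0.4912, 0.0126, 0.2814]
tool_rot: [0.435, 0.9, -0.0, 0.001]
force: [-0.7, -2.0, 4.1]
finger_gap: 0.463
gripper_force: 41.0
```

```bash
python3 st.py
```

```text
t9.9 p [0.4912 0.0126 0.2814] psi128.38 j6 -0.871 F [-0.7 -2.   4.1] M [-0.422  0.088 -0.018] tau6 -0.016 gap0.463 g41.0
```

>>> drive_tool:
  plan:
    - [0, 0, 0, 0, 0, 3, -1]
    - [0, 0, 0, 0, 0, 3, -1]
    - [0, 0, 0, 0, 0, 0, -1]

```text
t: 10.2
tcp_pos: [0.4912, 0.0126, 0.2814]
tool_rot: [0.482, 0.876, -0.0, 0.001]
force: [-0.7, -3.4, 6.0]
finger_gap: 0.46
gripper_force: 41.3
```

```bash
python3 st.py
```

```text
t10.2 p [0.4912 0.0126 0.2814] psi122.40 j6 -0.766 F [-0.7 -3.4  6. ] M [-0.473  0.223 -0.001] tau6 0.235 gap0.460 g41.3
```

>>> drive_tool:
  plan:
    - [0, 0, 0, 0, 0, 3, -1]
    - [0, 0, 0, 0, 0, 3, -1]
    - [0, 0, 0, 0, 0, 0, -1]

```text
t: 10.5
tcp_pos: [0.4912, 0.0127, 0.2813]
tool_rot: [0.527, 0.85, -0.0, 0.001]
force: [-1.1, -1.6, 6.0]
finger_gap: 0.458
gripper_force: 41.3
```

```bash
python3 st.py
```

```text
t10.5 p [0.4912 0.0127 0.2813] psi116.39 j6 -0.662 F [-1.1 -1.6  6. ] M [-0.445  0.153 -0.017] tau6 0.120 gap0.458 g41.3
```

>>> drive_tool:
  plan:
    - [0, 0, 0, 0, 0, 3, -1]
    - [0, 0, 0, 0, 0, 3, -1]
    - [0, 0, 0, 0, 0, 0, -1]

```text
t: 10.8
tcp_pos: [0.4912, 0.0126, 0.2814]
tool_rot: [0.571, 0.821, 0.0, 0.001]
force: [-0.2, -2.6, 5.2]
finger_gap: 0.458
gripper_force: 41.3
```

```bash
python3 st.py
```

```text
t10.8 p [0.4912 0.0126 0.2814] psi110.37 j6 -0.557 F [-0.2 -2.6  5.2] M [-0.437  0.136 -0.156] tau6 0.038 gap0.458 g41.3
```

>>> drive_tool:
  plan:
    - [0, 0, 0, 0, 0, 3, -1]
    - [0, 0, 0, 0, 0, 3, -1]
    - [0, 0, 0, 0, 0, 0, -1]

```text
t: 11.1
tcp_pos: [0.4912, 0.0127, 0.2814]
tool_rot: [0.613, 0.79, 0.0, 0.001]
force: [-0.6, -2.2, 5.1]
finger_gap: 0.457
gripper_force: 41.3
```

```bash
python3 st.py
```

```text
t11.1 p [0.4912 0.0127 0.2814] psi104.39 j6 -0.452 F [-0.6 -2.2  5.1] M [-0.477  0.105  0.028] tau6 0.140 gap0.457 g41.3
```

>>> drive_tool:
  plan:
    - [0, 0, 0, 0, 0, 2, -1]
    - [0, 0, 0, 0, 0, 2, -1]
    - [0, 0, 0, 0, 0, 0, -1]

```text
t: 11.4
tcp_pos: [0.4912, 0.0127, 0.2814]
tool_rot: [0.64, 0.769, 0.0, 0.001]
force: [-1.9, -2.6, 5.7]
finger_gap: 0.46
gripper_force: 41.3
```

```bash
python3 st.py
```

```text
t11.4 p [0.4912 0.0127 0.2814] psi100.45 j6 -0.383 F [-1.9 -2.6  5.7] M [-0.42   0.119  0.138] tau6 0.262 gap0.460 g41.3
```

>>> drive_tool:
  plan:
    - [0, 0, 0, 0, 0, 2, -1]
    - [0, 0, 0, 0, 0, 2, -1]
    - [0, 0, 0, 0, 0, 0, -1]

```text
t: 11.7
tcp_pos: [0.4913, 0.0126, 0.2814]
tool_rot: [0.666, 0.746, 0.0, 0.001]
force: [0.3, -2.6, 5.5]
finger_gap: 0.455
gripper_force: 41.2
```

```bash
python3 st.py
```

```text
t11.7 p [0.4913 0.0126 0.2814] psi96.43 j6 -0.313 F [ 0.3 -2.6  5.5] M [-0.511  0.165  0.071] tau6 0.145 gap0.455 g41.2
```

>>> drive_tool:
  plan:
    - [0, 0, 0, 0, 0, 2, -1]
    - [0, 0, 0, 0, 0, 2, -1]
    - [0, 0, 0, 0, 0, 0, -1]

```text
t: 12.0
tcp_pos: [0.4913, 0.0127, 0.2814]
tool_rot: [0.692, 0.722, 0.0, 0.001]
force: [-0.6, -2.3, 6.1]
finger_gap: 0.461
gripper_force: 41.2
```

```bash
python3 st.py
```

```text
t12.0 p [0.4913 0.0127 0.2814] psi92.40 j6 -0.243 F [-0.6 -2.3  6.1] M [-0.46   0.12   0.001] tau6 0.070 gap0.461 g41.2
```

>>> drive_tool:
  plan:
    - [0, 0, 0, 0, 0, 2, -1]
    - [0, 0, 0, 0, 0, 2, -1]
    - [0, 0, 0, 0, 0, 0, -1]

```text
t: 12.3
tcp_pos: [0.4914, 0.0126, 0.2814]
tool_rot: [0.717, 0.697, 0.0, 0.001]
force: [0.1, -3.0, 6.3]
finger_gap: 0.46
gripper_force: 41.2
```

```bash
python3 st.py
```

```text
t12.3 p [0.4914 0.0126 0.2814] psi88.39 j6 -0.173 F [ 0.1 -3.   6.3] M [-0.475  0.118 -0.129] tau6 -0.000 gap0.460 g41.2
```

>>> drive_tool:
  plan:
    - [0, 0, 0, 0, 0, 2, -1]
    - [0, 0, 0, 0, 0, 2, -1]
    - [0, 0, 0, 0, 0, 0, -1]

```text
t: 12.6
tcp_pos: [0.4914, 0.0127, 0.2814]
tool_rot: [0.741, 0.672, 0.001, 0.001]
force: [-0.1, -2.8, 5.4]
finger_gap: 0.46
gripper_force: 41.2
```

```bash
python3 st.py
```

```text
t12.6 p [0.4914 0.0127 0.2814] psi84.38 j6 -0.103 F [-0.1 -2.8  5.4] M [-0.493  0.074 -0.053] tau6 -0.009 gap0.460 g41.2
```

>>> drive_tool:
  plan:
    - [0, 0, 0, 0, 0, 2, -1]
    - [0, 0, 0, 0, 0, 2, -1]
    - [0, 0, 0, 0, 0, 0, -1]

```text
t: 12.9
tcp_pos: [0.4913, 0.0127, 0.2814]
tool_rot: [0.764, 0.646, 0.0, 0.001]
force: [-0.9, -3.0, 5.1]
finger_gap: 0.456
gripper_force: 41.2
```

```bash
python3 st.py
```

```text
t12.9 p [0.4913 0.0127 0.2814] psi80.45 j6 -0.034 F [-0.9 -3.   5.1] M [-0.375  0.089  0.113] tau6 0.241 gap0.456 g41.2
```

>>> drive_tool:
  plan:
    - [0, 0, 0, 0, 0, 1.5, -1]
    - [0, 0, 0, 0, 0, 1.5, -1]
    - [0, 0, 0, 0, 0, 0, -1]

```text
t: 13.2
tcp_pos: [0.4914, 0.0127, 0.2814]
tool_rot: [0.78, 0.625, 0.001, 0.001]
force: [-0.2, -2.3, 4.8]
finger_gap: 0.464
gripper_force: 41.2
```

```bash
python3 st.py
```

```text
t13.2 p [0.4914 0.0127 0.2814] psi77.44 j6 0.018 F [-0.2 -2.3  4.8] M [-0.422  0.078  0.088] tau6 0.156 gap0.464 g41.2
```

>>> drive_tool:
  plan:
    - [0, 0, 0, 0, 0, 1.5, -1]
    - [0, 0, 0, 0, 0, 1.5, -1]
    - [0, 0, 0, 0, 0, 0, -1]

```text
t: 13.5
tcp_pos: [0.4914, 0.0127, 0.2814]
tool_rot: [0.796, 0.605, 0.001, 0.001]
force: [-0.1, -3.3, 4.6]
finger_gap: 0.461
gripper_force: 41.2
```

```bash
python3 st.py
```

```text
t13.5 p [0.4914 0.0127 0.2814] psi74.42 j6 0.071 F [-0.1 -3.3  4.6] M [-0.41   0.031  0.022] tau6 0.104 gap0.461 g41.2
```

>>> drive_tool:
  plan:
    - [0, 0, 0, 0, 0, 1.5, -1]
    - [0, 0, 0, 0, 0, 1.5, -1]
    - [0, 0, 0, 0, 0, 0, -1]

```text
t: 13.8
tcp_pos: [0.4914, 0.0127, 0.2814]
tool_rot: [0.812, 0.584, 0.001, 0.001]
force: [-1.1, -2.4, 5.5]
finger_gap: 0.453
gripper_force: 41.2
```

```bash
python3 st.py
```

```text
t13.8 p [0.4914 0.0127 0.2814] psi71.41 j6 0.123 F [-1.1 -2.4  5.5] M [-0.422  0.081  0.004] tau6 0.058 gap0.453 g41.2
```

>>> drive_tool:
  plan:
    - [0, 0, 0, 0, 0, 1.5, -1]
    - [0, 0, 0, 0, 0, 1.5, -1]
    - [0, 0, 0, 0, 0, 0, -1]

```text
t: 14.1
tcp_pos: [0.4914, 0.0127, 0.2813]
tool_rot: [0.827, 0.562, 0.001, 0.001]
force: [0.1, -2.9, 5.0]
finger_gap: 0.457
gripper_force: 41.2
```

```bash
python3 st.py
```

```text
t14.1 p [0.4914 0.0127 0.2813] psi68.40 j6 0.176 F [ 0.1 -2.9  5. ] M [-0.405  0.079 -0.031] tau6 0.014 gap0.457 g41.2
```

>>> drive_tool:
  plan:
    - [0, 0, 0, 0, 0, 1.5, -1]
    - [0, 0, 0, 0, 0, 1.5, -1]
    - [0, 0, 0, 0, 0, 0, -1]

```text
t: 14.4
tcp_pos: [0.4915, 0.0126, 0.2814]
tool_rot: [0.842, 0.54, 0.001, 0.001]
force: [0.1, -2.4, 4.9]
finger_gap: 0.464
gripper_force: 41.2
```

```bash
python3 st.py
```

```text
t14.4 p [0.4915 0.0126 0.2814] psi65.39 j6 0.228 F [ 0.1 -2.4  4.9] M [-0.414  0.055 -0.08 ] tau6 -0.031 gap0.464 g41.2
```

>>> drive_tool:
  plan:
    - [0, 0, 0, 0, 0, 1.5, -1]
    - [0, 0, 0, 0, 0, 1.5, -1]
    - [0, 0, 0, 0, 0, 0, -1]

```text
t: 14.7
tcp_pos: [0.4915, 0.0127, 0.2814]
tool_rot: [0.855, 0.518, 0.001, 0.001]
force: [-0.2, -3.1, 5.0]
finger_gap: 0.459
gripper_force: 41.2
```

```bash
python3 st.py
```

```text
t14.7 p [0.4915 0.0127 0.2814] psi62.38 j6 0.281 F [-0.2 -3.1  5. ] M [-0.472  0.041 -0.181] tau6 -0.095 gap0.459 g41.2
```

>>> drive_tool:
  plan:
    - [0, 0, 0, 0, 0, 1.5, -1]
    - [0, 0, 0, 0, 0, 1.5, -1]
    - [0, 0, 0, 0, 0, 0, -1]

```text
t: 15.0
tcp_pos: [0.4914, 0.0127, 0.2814]
tool_rot: [0.868, 0.496, 0.001, 0.001]
force: [0.4, -2.5, 5.0]
finger_gap: 0.456
gripper_force: 41.2
```

```bash
python3 st.py
```

```text
t15.0 p [0.4914 0.0127 0.2814] psi59.46 j6 0.332 F [ 0.4 -2.5  5. ] M [-0.362  0.072  0.168] tau6 0.271 gap0.456 g41.2
```

>>> drive_tool:
  plan:
    - [0, 0, 0, 0, 0, 1.5, -1]
    - [0, 0, 0, 0, 0, 1.5, -1]
    - [0, 0, 0, 0, 0, 0, -1]

```text
t: 15.3
tcp_pos: [0.4915, 0.0127, 0.2814]
tool_rot: [0.881, 0.473, 0.001, 0.001]
force: [0.5, -3.3, 5.3]
finger_gap: 0.46
gripper_force: 41.2
```

```bash
python3 st.py
```

```text
t15.3 p [0.4915 0.0127 0.2814] psi56.45 j6 0.385 F [ 0.5 -3.3  5.3] M [-0.46   0.035  0.194] tau6 0.227 gap0.460 g41.2
```

>>> drive_tool:
  plan:
    - [0, 0, 0, 0, 0, 1.5, -1]
    - [0, 0, 0, 0, 0, 1.5, -1]
    - [0, 0, 0, 0, 0, 0, -1]

```text
t: 15.6
tcp_pos: [0.4915, 0.0126, 0.2814]
tool_rot: [0.893, 0.45, 0.001, 0.001]
force: [-0.6, -3.2, 5.1]
finger_gap: 0.456
gripper_force: 41.2
```

```bash
python3 st.py
```

```text
t15.6 p [0.4915 0.0126 0.2814] psi53.43 j6 0.437 F [-0.6 -3.2  5.1] M [-0.436 -0.007  0.063] tau6 0.140 gap0.456 g41.2
```

>>> drive_tool:
  plan:
    - [0, 0, 0, 0, 0, 1.5, -1]
    - [0, 0, 0, 0, 0, 1.5, -1]
    - [0, 0, 0, 0, 0, 0, -1]

```text
t: 15.9
tcp_pos: [0.4915, 0.0126, 0.2814]
tool_rot: [0.905, 0.426, 0.001, 0.001]
force: [-0.1, -2.9, 3.9]
finger_gap: 0.459
gripper_force: 41.2
```

```bash
python3 st.py
```

```text
t15.9 p [0.4915 0.0126 0.2814] psi50.42 j6 0.490 F [-0.1 -2.9  3.9] M [-0.451  0.024  0.013] tau6 0.081 gap0.459 g41.2
```

>>> drive_tool:
  plan:
    - [0, 0, 0, 0, 0, 1.5, -1]
    - [0, 0, 0, 0, 0, 1.5, -1]
    - [0, 0, 0, 0, 0, 0, -1]

```text
t: 16.2
tcp_pos: [0.4915, 0.0126, 0.2814]
tool_rot: [0.916, 0.402, 0.001, 0.001]
force: [0.0, -3.5, 4.4]
finger_gap: 0.463
gripper_force: 41.2
```

```bash
python3 st.py
```

```text
t16.2 p [0.4915 0.0126 0.2814] psi47.40 j6 0.542 F [ 0.  -3.5  4.4] M [-0.497  0.028  0.017] tau6 0.028 gap0.463 g41.2
```

>>> drive_tool:
  plan:
    - [0, 0, 0, 0, 0, 1.5, -1]
    - [0, 0, 0, 0, 0, 1.5, -1]
    - [0, 0, 0, 0, 0, 0, -1]

```text
t: 16.5
tcp_pos: [0.4915, 0.0126, 0.2814]
tool_rot: [0.926, 0.378, 0.001, 0.001]
force: [-0.4, -2.8, 5.7]
finger_gap: 0.46
gripper_force: 41.2
```

```bash
python3 st.py
```

```text
t16.5 p [0.4915 0.0126 0.2814] psi44.39 j6 0.595 F [-0.4 -2.8  5.7] M [-0.495  0.046 -0.071] tau6 -0.025 gap0.460 g41.2
```

>>> drive_tool:
  plan:
    - [0, 0, 0, 0, 0, 1, -1]
    - [0, 0, 0, 0, 0, 1, -1]
    - [0, 0, 0, 0, 0, 0, -1]

```text
t: 16.8
tcp_pos: [0.4916, 0.0126, 0.2813]
tool_rot: [0.932, 0.362, 0.001, 0.001]
force: [0.9, -2.8, 5.6]
finger_gap: 0.462
gripper_force: 41.2
```

```bash
python3 st.py
```

```text
t16.8 p [0.4916 0.0126 0.2813] psi42.39 j6 0.630 F [ 0.9 -2.8  5.6] M [-0.465  0.03  -0.149] tau6 -0.081 gap0.462 g41.2
```

>>> drive_tool:
  plan:
    - [0, 0, 0, 0, 0, 1, -1]
    - [0, 0, 0, 0, 0, 1, -1]
    - [0, 0, 0, 0, 0, 0, -1]

```text
t: 17.1
tcp_pos: [0.4916, 0.0126, 0.2814]
tool_rot: [0.938, 0.345, 0.001, 0.001]
force: [-0.5, -3.6, 6.1]
finger_gap: 0.456
gripper_force: 41.2
```

```bash
python3 st.py
```

```text
t17.1 p [0.4916 0.0126 0.2814] psi40.40 j6 0.664 F [-0.5 -3.6  6.1] M [-0.485  0.006 -0.115] tau6 -0.040 gap0.456 g41.2
```

>>> drive_tool:
  plan:
    - [0, 0, 0, 0, 0, 1, -1]
    - [0, 0, 0, 0, 0, 0, -1]

```text
t: 17.3
tcp_pos: [0.4915, 0.0126, 0.2814]
tool_rot: [0.941, 0.337, 0.001, 0.001]
force: [-0.7, -2.5, 5.6]
finger_gap: 0.459
gripper_force: 41.2
```

```bash
python3 st.py
```

```text
t17.3 p [0.4915 0.0126 0.2814] psi39.42 j6 0.682 F [-0.7 -2.5  5.6] M [-0.383 -0.006  0.059] tau6 0.078 gap0.459 g41.2
```

>>> drive_tool:
  plan:
    - [0, 0, 0, 0, 0, 0, 0.4]
    - [0, 0, 0, 0, 0, 0, 0.4]
    - [0, 0, 0, 0, 0, 0, 0.4]
    - [0, 0, -0.02, 0, 0, 0, 0.4]
    - [0, 0, -0.045, 0, 0, 0, 0.4]
    - [-0.027, 0.033, 0, 0, 0, 0, 0.4]
    - [-0.027, 0.033, 0, 0, 0, 0, 0.4]
    - [-0.027, 0.033, 0, 0, 0, 0, 0.4]
    - [-0.027, 0.033, 0, 0, 0, 0, 0.4]
    - [0, 0, 0, 0, 0, 0, 0.4]

```text
t: 18.3
tcp_pos: [0.4911, -0.1621, 0.345]
tool_rot: [0.942, 0.334, -0.0, 0.001]
force: [0.6, 0.4, 0.3]
finger_gap: 0.701
gripper_force: 0.0
```

```bash
python3 - <<'E'
from h import *
s=snap('top'); cv2.imwrite('pics/c4.png',np.hstack([cv2.resize(s['image'][208:288,264:364,::-1],None,fx=4,fy=4,interpolation=cv2.INTER_NEAREST),s['image'][60:380,180:480,::-1]]))
E
python3 st.py
```

```text
t18.4 p [ 0.4906 -0.1594  0.3448] psi39.13 j6 0.356 F [-0.6  0.7  0.2] M [-0.011 -0.005  0.028] tau6 -0.062 gap0.697 g0.0
```

View pics/c4.png

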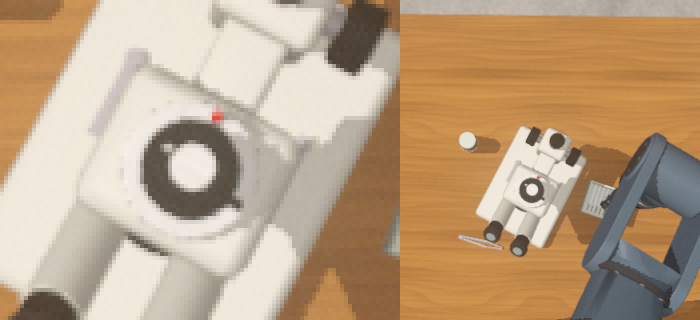

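The lug has moved from beside the pin to (238,206). That is about 88° clockwise of the stop, which agrees with the four clicks felt. The jar, box and forceps haven't moved, and the arm is clear.

```bash
python3 -c "
from station import manip
print(manip.sign_off())"
```

```text
the job is handed in; nothing more can be done
None
```

The zoom dial was turned back lightly to its low stop, then four felt clicks clockwise, and released in the fourth click; the job is handed in at about 18 s.

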